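Turn the microscope camera round on its quick-release rail

ROBOT

A 6-joint arm with a two-finger parallel gripper is mounted at the origin on the work surface. World frame = base frame: x ahead of the robot, y to its left, z up, the work surface at z = 0. Lengths are in m, angles in rad, forces in N, time in s.
With the tool pointing down it reaches from about 0.425 to 0.95 m from the base axis. Payload 3.5 kg.
Tool frame: the origin (TCP) lies on the centre line of the jaws, within the pads' length; the fingertips stand 11 mm ahead of it and the grasp point (between the pads) lies 8 mm behind it; y points along the fingers, x is the direction in which the jaws open and shut, and the axes are right-handed (so a half turn about y gives the same grasp; the last joint's range is limited). The gripper opens to 85 mm and grips with 20 to 120 N. Pads are 22 mm wide; open, the fingers measure 114 mm over their backs; the gripper's body (76 mm by 85 mm) begins 54 mm behind the grasp point. The pads swing forward as they close: fully open they stand 13 mm farther back than shut.
Start: joints at [1.1, 0.286, 1.577, -0, 1.279, -0.15], TCP at [0.213, 0.641, 0.242] pointing down, gripper open.
Joint ranges: [-2.77, 2.77], [-0.9, 2.22], [0.21, 2.48], [-1.53, 4.67], [0.24, 2.81], [-2.84, 2.84]. Speed limits (rad/s): [2.79, 2.79, 3.14, 3.14, 3.14, 3.14].

INTERFACE

Orientations are given as a unit quaternion [x, y, z, w].
In Python, from plant import get_state, read_camera, sign_off gives the robot as it stands.
- The arm moves only by the shell command python3 -m inch 'ROWS' [FORCE]. ROWS is JSON, a list of rows, each an object of numbers: "ax", "ay", "az": the turn, a rotation vector about the tool's x, y, z in rad; "x", "y", "z": the shift along the tool's x, y, z in mm; "hand": the closure, from -1 (fully open) to 1 (shut). In form: [{"ax": .., "ay": .., "az": .., "x": .., "y": .., "z": .., "hand": ..}, ...]. A call has 1 to 5 rows; each row shifts and turns the commanded pose from where the row before left it, along the tool's axes as they then stand; what a row does not reach is not made up. A row lasts 1/12 s, in which the tool goes at most 41.7 mm and 7.16 degrees, less where a joint would pass 70% of its speed; a pose out of reach is approached as far as the arm can. A call with a gripper value outside its range is refused whole. The fingers move at their own pace and stop on an object; FORCE is the grip in N (left out, the last holds). Time passes only in rows, so rows that do not move let the fingers close. It gives the time, the measured TCP pose, the force and the opening at its end, in the units of the state.
- get_state(): the state, without advancing time (a new reading comes with each control period).
- read_camera(name): name is "scene" or "top"; returns a dict with "img" (420x560x3 uint8, red, green, blue), "fov_y" (degrees; the focal length in pixels is half the picture's height over the tangent of half this angle, whatever the lens; pixels are square), "cx", "cy" (the principal point, pixels), "distortion" ([k1, k2, p1, p2, k3] as OpenCV has them; the pictures are not rectified), "T" (4x4, takes a point from camera to world coordinates). Camera axes: x right, y down, z forward; pixel columns grow to the right and rows downward; lengths in m; the calibration is good to about 2 mm. A picture is of the moment at which its call begins. There is no depth.
- sign_off(): hands the job in, once; it reports no verdict.
The state is a dict: "time": time; "qpos": joint angles; "dq": joint speeds; "joint_efforts": joint torques, N m; "eef_pos": TCP position; "tcp_rot": TCP orientation; "contact_force": force on the tool from outside, world axes, zero at the start; "wrist_torque": the same for the moment, N m; "opening": opening from 0.0 (shut) to 1.0 (fully open).
Only numpy, scipy, OpenCV 4.12 (cv2) and the standard library are available. Lean on these libraries where they do the work, as an engineer would, in place of code of your own. Each camera call takes 0.05 s, during which the arm holds its last target. There are 200 camera calls.

TASK

The camera has been fitted back to front on the microscope's quick-release rail: its lens looks out instead of into the hood. Press the catch paddle so that the camera is released, slide it out and lift it clear of the rail, then turn it end for end and slide it back along the rail, lens first into the hood, fully home until the catch clicks up and holds it, and let go. Keep the camera upright throughout and leave the other things on the table alone.

Things in the scene. Friction and masses are not known exactly. Their poses are not given: they have to be found in the camera images.
- mount: Fixed rail: aluminium bed 203 x 80 mm, top 25 mm above the table, black hood over its inner end, cream microscope tube behind. Origin at table level under the camera's centre when home; +x inward along the rail, z up. Bed from x -130 to 73 mm. Guides 12 mm high on the bed, 62 mm apart inward of x -20, flaring to 77 mm apart at x -71; outward of that the bed is flat and open.
- rail_entry (a point): Where the lips begin: mount x = 8 mm, on the bed's top. From here inward two lips (48 mm apart, underside 13 mm above the bed, their mouth flaring up to 18 mm at x -3) reach over the plate's edges: it cannot be lifted until its inner end is outward of here (camera centre beyond mount x = -57 mm).
- hood_mouth (a point): Middle of the lower edge of the hood's open mouth, mount x = 0, on the bed's top. Hood: x 0 to 78 mm, 80 mm wide, inside 60 mm and top 64 mm above the bed. What is inside it cannot be gripped, so the camera must be held or pushed by its outer half.
- catch (a joint): Spring catch, tooth and paddle in one: 0 = up, 0.0065 = fully down (m), about 0.005 while plate lies over the tooth. Tooth at mount x 28 to 40 mm; a plate sliding in rides over its ramp, and it clicks up into the plate's groove at home. Spring 1.3 to 3 N; with the camera latched, pressing takes 3 to 12 N. Fully down it frees the camera, which hops about 20 mm out; springs up when let go.
- ejector (a joint): Spring pusher at the rail's inner end: 0 = camera home, 0.02 = fully out (m). Pushes the plate outward with 7 N at 0 and 4.5 N at 0.02. Sliding the camera home takes 8 to 16 N; push 2 to 3 mm past home (rigid stop at 3.5 mm) for the catch to click. A camera that is not caught may stay a few millimetres out, or is pushed back.
- catch_pad (a point): Centre of the top of the catch's square steel paddle, 30 x 30 mm, beside the hood at mount x = 34 mm, y = -61 mm, 50 mm above the table when up. Press it straight down 6.5 mm.
- camera: Loose camera, 0.3 kg, on an aluminium plate 130 x 60 x 10 mm (end 8 mm 54 wide, grooves below, both ends alike). Origin: centre of plate's underside; +x to the lens, z up. Black body x -60 to 8 mm, 40 wide, 10 to 54 mm up; cream lens tube 36 mm thick, axis 32 mm up, x 8 to 58. Starts home, lens outward (+x against the mount's): mount x 0, y 0, z 25 mm. Ends there with +x along the mount's.
- lens_front (a point): Centre of the lens's front face, 58 mm from the camera's centre along its +x, 32 mm above its underside.
- power_supply: Bystander: loose black power supply, 125 x 55 x 34 mm, origin at the centre of its underside. The table between it and the open end of the rail, about x 0.42 to 0.66 m, y -0.28 to -0.10 m, is always clear to put things down.
- post: Bystander: upright optical post on a round foot 60 mm in diameter, 110 mm tall, origin at the centre of its underside.
- hex_key: Bystander: T-handle hex key lying flat, 145 mm long, handle 75 mm wide, 12 mm thick, origin at its middle at table level.

How it is judged:
On the way, in this order (a step that is already met when the one before it is completed fails the run):
1. the catch paddle is pressed down and the camera, lens still outward, has come at least 6 mm out of its home place (value of joint catch above 0.004 m and x of camera in the frame of mount below -0.006 m and x of lens_front in the frame of mount below -0.05 m).
2. the camera is off the rail: lifted at least 20 mm above the bed, or its centre more than 140 mm from the mount's origin ((z of camera in the frame of mount above 0.045 m or horizontal distance between camera and mount above 0.14 m)), for 0.1 s.
At the end, for the whole second after the job is handed in: The camera sits home in the rail with its lens inside the hood: its origin within 4.5 mm along the rail, 4 mm across and 4 mm in height of the home place, lens front more than 50 mm inward of the mount's origin, the catch up (joint below 0.002), the camera at rest (x of camera in the frame of mount between -0.0045 and 0.0045 m and y of camera in the frame of mount between -0.004 and 0.004 m and z of camera in the frame of mount between 0.021 and 0.029 m and x of lens_front in the frame of mount above 0.05 m and value of joint catch below 0.002 m and linear speed of camera below 0.02 m/s); the robot touches nothing.
It fails at once if the camera is tipped more than 35 degrees (angle between camera's own z axis and vertical above 0.61 rad).
It fails at once if the power supply is moved more than 30 mm (distance of power_supply from where it was at the start of the episode above 0.03 m).
It fails at once if the post is moved more than 30 mm (distance of post from where it was at the start of the episode above 0.03 m).
It fails at once if the hex key is moved more than 30 mm (distance of hex_key from where it was at the start of the episode above 0.03 m).
It also fails if it takes over 72 s, if anything falls off the work surface, if the arm or the gripper's body presses on something with over 40 N, if the wrist force passes 120 N, or if a joint passes its speed limit or range.

## Working session

There is one attempt and no reset: what is moved stays moved. The work goes in short steps, Python scripts to look and compute and a shell command to move; the robot and the scene stay as the last step left them, time stands still between calls to the robot, and variables do not carry over. Pictures are saved under pics/ and viewed, about 8 in all and at most 12, crops included, and the job is handed in when it is done.

```bash
mkdir -p pics; ls; cat > h.py <<'E'
import numpy as np,cv2
from plant import get_state,read_camera
def cam(n):
    c=read_camera(n);h,w=c["img"].shape[:2];f=h/2/np.tan(np.radians(c["fov_y"])/2)
    c["K"]=np.array([[f,0,c["cx"]],[0,f,c["cy"]],[0,0,1.]]);c["D"]=np.array(c["distortion"],float);c["T"]=np.array(c["T"]);return c
def ray(c,uv,z):
    p=cv2.undistortPoints(np.array(uv,float).reshape(-1,1,2),c["K"],c["D"]).reshape(-1,2)
    d=np.c_[p,np.ones(len(p))]@c["T"][:3,:3].T;o=c["T"][:3,3]
    return o+d*((z-o[2])/d[:,2])[:,None]
def proj(c,P):
    R=c["T"][:3,:3].T;t=-R@c["T"][:3,3]
    return cv2.projectPoints(np.array(P,float).reshape(-1,3),cv2.Rodrigues(R)[0],t,c["K"],c["D"])[0].reshape(-1,2)
def save(c,n,crop=None,s=1):
    im=c["img"][:,:,::-1]
    if crop: x0,y0,x1,y1=crop;im=im[y0:y1,x0:x1]
    cv2.imwrite("pics/"+n,cv2.resize(im,None,fx=s,fy=s,interpolation=cv2.INTER_CUBIC))
E
python3 - <<'E'
from h import *
for n in("top","scene"):
    c=cam(n);save(c,n+"0.png",s=1.4);print(n,c["T"].round(3).tolist(),c["fov_y"],c["D"])
print(get_state())
E
```

```text
pics
top [[0.0, -0.998, 0.068, 0.547], [-1.0, -0.001, -0.01, -0.093], [0.01, -0.068, -0.998, 1.048], [0.0, 0.0, 0.0, 1.0]] 48.56702576192271 [-0.10100887  0.          0.          0.          0.        ]
scene [[-0.422, 0.752, -0.507, 1.204], [0.907, 0.339, -0.251, 0.162], [-0.017, -0.565, -0.825, 0.974], [0.0, 0.0, 0.0, 1.0]] 52.941896206064115 [-0.02686611  0.          0.          0.          0.        ]
{'time': 0.1, 'qpos': array([ 1.09998630e+00,  2.87092721e-01,  1.57806744e+00,  4.48832941e-06,
        1.27862021e+00, -1.49986838e-01]), 'dq': array([-0.00015544, -0.00175678, -0.00534499,  0.00037862, -0.00314215,
       -0.00176944]), 'joint_efforts': array([ 9.63060961e-05, -4.07295406e+01, -2.93700135e+01, -1.29167038e-04,
        3.38059115e-03,  3.02776709e-05]), 'eef_pos': array([0.2125516 , 0.64003951, 0.24105511]), 'tcp_rot': array([ 0.57379539,  0.41302939, -0.41440647, -0.57309061]), 'contact_force': array([-0.2510975 , -0.60668689,  0.33379307]), 'wrist_torque': array([ 0.0581954 , -0.02743557,  0.01985052]), 'opening': 1.0033942947009484}
```

View pics/top0.png

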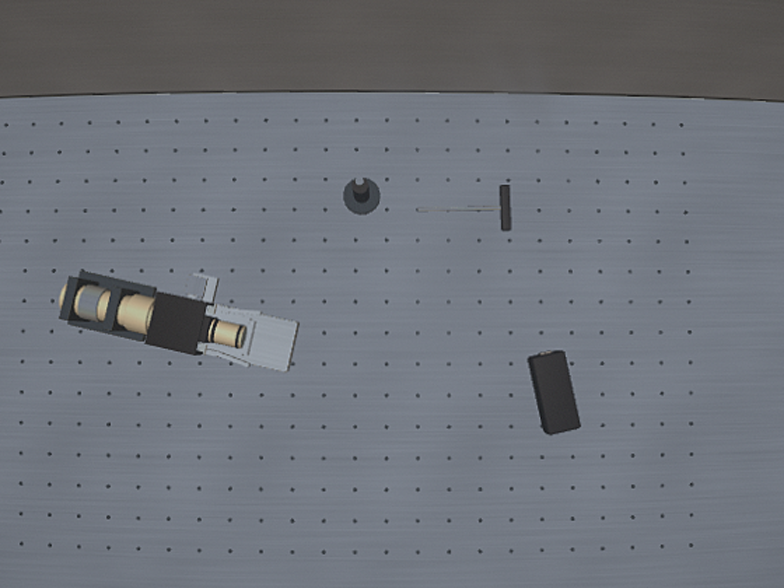

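View pics/scene0.png

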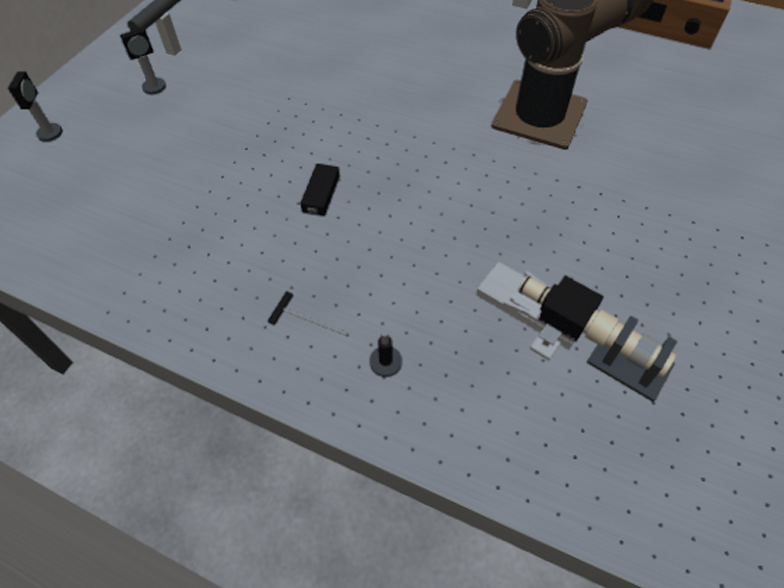

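Top view (1.4x): rail outer end at about (295,345), hood centre (175,325), paddle about (207,287). The post is at (361,196), the key at (480,208) and the supply at (554,392). Next I'll zoom in on the rail.

```bash
python3 - <<'E'
from h import *
c=cam("top");save(c,"top1.png",(90,180,230,275),5.6)
print(ray(c,[[213.5,228.5],[207,265]],.025).round(4), ray(c,[[148.5,214.5],[141,252.5]],.089).round(4))
E
```

```text
[[0.5692 0.0398 0.025 ]
 [0.4893 0.0535 0.025 ]] [[0.5965 0.1671 0.089 ]
 [0.5179 0.1815 0.089 ]]
```

View pics/top1.png

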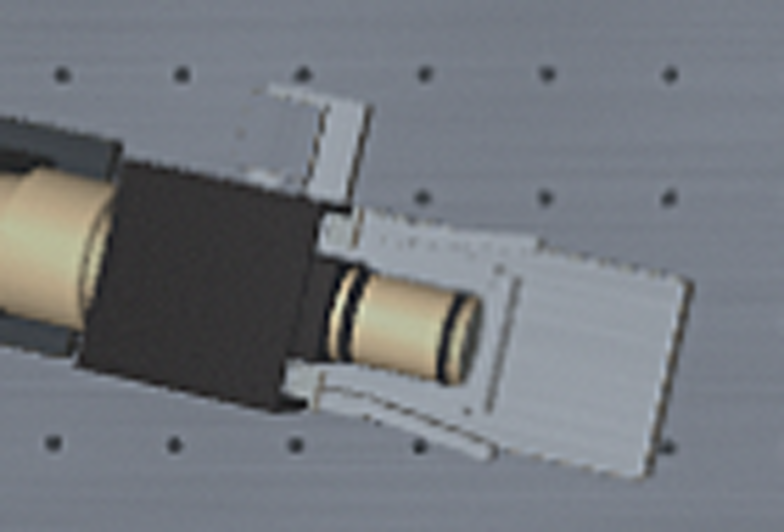

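Zoomed crop: bed outer corners at (691,283) and (646,476), hood top corners at (325,205), (275,408), (122,163) and (78,365). The lens end is at (478,340) and the paddle spans roughly x 250-325, y 90-190. I'll fit the mount pose to the corners.

```bash
python3 - <<'E'
from h import *
c=cam("top")
z=np.array([[691,283],[646,476],[325,205],[278,406],[122,163],[78,365]])/5.6+[90,180]
W=np.r_[ray(c,z[:2],.025),ray(c,z[2:],.089)][:,:2]
M=np.array([[-130,-40],[-130,40],[0,-40],[0,40],[78,-40],[78,40]])/1e3
a=M-M.mean(0);b=W-W.mean(0);th=np.arctan2((a[:,0]*b[:,1]-a[:,1]*b[:,0]).sum(),(a*b).sum())
R=np.array([[np.cos(th),-np.sin(th)],[np.sin(th),np.cos(th)]]);t=W.mean(0)-R@M.mean(0)
print("yaw",np.degrees(th),"t",t,"res mm",((M@R.T+t-W)*1e3).round(1).tolist())
m=lambda x,y:(R@[x/1e3,y/1e3]+t).round(4)
print("pad",m(34,-61),"lensend",m(-58,0),"grip",m(-40,0))
s=cam("scene");P=[np.r_[m(*q[:2]),q[2]/1e3] for q in [(34,-61,50),(19,-46,50),(49,-46,50),(49,-76,50),(19,-76,50),(-130,-40,25),(-130,40,25),(0,-40,89),(0,40,89),(78,-40,89),(-58,0,57)]]
im=s["img"][:,:,::-1].copy();x0,y0=330,170
im=cv2.resize(im[y0:y0+130,x0:x0+170],None,fx=4.6,fy=4.6,interpolation=cv2.INTER_CUBIC)
for p in (proj(s,P)-[x0,y0]+.5)*4.6: cv2.circle(im,tuple(int(v) for v in p),3,(0,0,255),-1)
cv2.imwrite("pics/s1.png",im)
from scipy.spatial.transform import Rotation as Ro
print(Ro.from_quat(get_state()["tcp_rot"]).as_matrix().round(3))
E
```

```text
yaw 78.00759805596522 t [0.55430902 0.17607181] res mm [[1.6, 0.6], [-1.1, 0.1], [1.3, -0.2], [-2.7, -0.0], [2.0, -1.0], [-1.1, 0.5]]
pad [0.621  0.1967] lensend [0.5423 0.1193] grip [0.546  0.1369]
[[ 0.315 -0.001 -0.949]
 [ 0.949 -0.001  0.315]
 [-0.001 -1.     0.   ]]
```

View pics/s1.png

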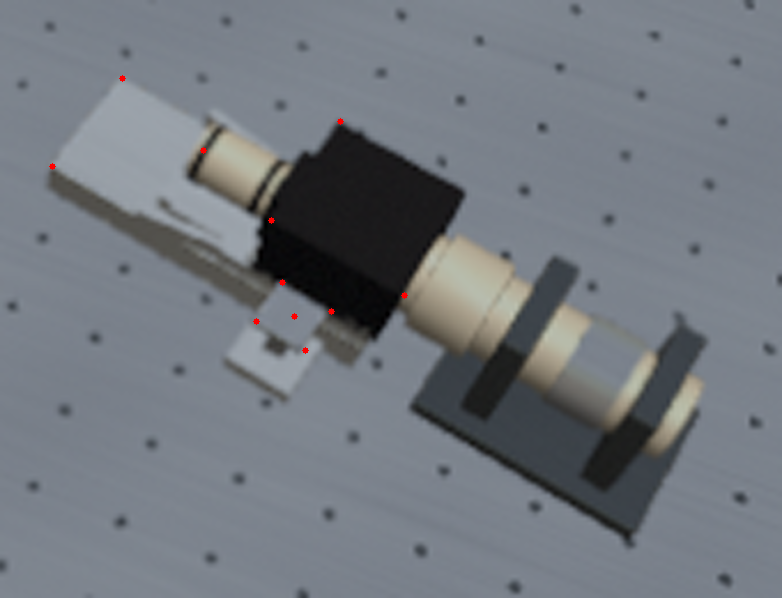

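The mount pose fits: yaw 78.0°, residuals up to 2.7 mm. In the scene view the projected points land on the bed, hood and paddle corners. I'll move above the paddle with the jaws shut.

```bash
cat >> h.py <<'E'
from scipy.spatial.transform import Rotation as Ro
TH=np.radians(78.0);MT=np.array([.5543,.1761]);MR=np.array([[np.cos(TH),-np.sin(TH)],[np.sin(TH),np.cos(TH)]])
def go(x,y,z,yaw):
    "mount-frame mm target for TCP (z above table), yaw of tool x in the mount, deg -> tool axes"
    s=get_state();R=Ro.from_quat(s["tcp_rot"]).as_matrix();p=s["eef_pos"]
    w=np.r_[MR@[x/1e3,y/1e3]+MT,z/1e3]
    here=MR.T@(p[:2]-MT)*1e3;cy=np.degrees(np.arctan2(R[1,0],R[0,0]))-78
    print("t",s["time"].__round__(2),"mount",here.round(1),"z",(p[2]*1e3).round(1),"yaw",cy.round(2),"tilt",np.degrees(np.arccos(-R[2,1])).round(2),"F",np.array(s["contact_force"]).round(1),"open",round(s["opening"],3),"q",np.round(s["qpos"],2))
    print("tool shift mm",(R.T@(w-p)*1e3).round(1),"ay",-np.radians((yaw-cy+180)%360-180).round(3))
E
R='[{"x":-18.3,"z":-33,"hand":1},{"x":-18.3,"z":-33,"hand":1},{"x":-18.3,"z":-33,"hand":1},{"x":-18.3,"z":-33,"hand":1},{"x":-18.3,"z":-33,"hand":1}]' ; unset R
python3 -m inch '[{"x":-18.3,"z":-33,"hand":1},{"x":-18.3,"z":-33,"hand":1},{"x":-18.3,"z":-33,"hand":1},{"x":-18.3,"z":-33,"hand":1},{"x":-18.3,"z":-33,"hand":1}]' 40
python3 -m inch '[{"x":-18.3,"z":-33,"hand":1},{"x":-18.3,"z":-33,"hand":1},{"x":-18.3,"z":-33,"hand":1},{"x":-18.3,"z":-33,"hand":1},{"x":-18.3,"z":-33,"hand":1}]'
python3 -m inch '[{"x":-18.3,"z":-33,"hand":1},{"x":-18.3,"z":-33,"hand":1},{"x":-18.3,"z":-33,"hand":1},{"x":-18.3,"z":-33,"hand":1},{"x":-18.3,"z":-33,"hand":1}]'
python3 -m inch '[{"ay":-0.112,"hand":1},{"hand":1},{"hand":1}]'
python3 -c "from h import *;go(34,-61,90,0)"
```

```text
t 0.25 mount [383.  430.7] z 241.7 yaw -6.38 tilt 0.07 F [-0.  -0.4  0.1] open 1.002 q [ 1.1   0.29  1.58  0.    1.28 -0.15]
tool shift mm [-292.   151.9 -527.4] ay -0.111validation failed for argument at $[0]...
validation failed for argument at $[0]...
validation failed for argument at $[0]...
validation failed for argument at $[0]...
```

```bash

python3 -m inch '[{"ax":0,"ay":0,"az":0,"x":-18.3,"y":0,"z":-33,"hand":1},{"ax":0,"ay":0,"az":0,"x":-18.3,"y":0,"z":-33,"hand":1},{"ax":0,"ay":0,"az":0,"x":-18.3,"y":0,"z":-33,"hand":1},{"ax":0,"ay":0,"az":0,"x":-18.3,"y":0,"z":-33,"hand":1},{"ax":0,"ay":0,"az":0,"x":-18.3,"y":0,"z":-33,"hand":1}]' 40
python3 -c "from h import *;go(34,-61,90,0)"
```

```text
time: 0.67
eef_pos: [0.3413, 0.5003, 0.2422]
tcp_rot: [0.573, 0.414, -0.414, -0.573]
contact_force: [0.5, 0.4, 0.7]
opening: 0.299
t 0.67 mount [272.9 275.8] z 242.2 yaw -6.34 tilt 0.01 F [0.5 0.4 0.7] open 0.299 q [ 0.8   0.14  1.75 -0.    1.25 -0.45]
tool shift mm [-200.2  152.3 -361.1] ay -0.111
```

```bash

python3 -m inch '[{"ax":0,"ay":0,"az":0,"x":-18.3,"y":0,"z":-33,"hand":1},{"ax":0,"ay":0,"az":0,"x":-18.3,"y":0,"z":-33,"hand":1},{"ax":0,"ay":0,"az":0,"x":-18.3,"y":0,"z":-33,"hand":1},{"ax":0,"ay":0,"az":0,"x":-18.3,"y":0,"z":-33,"hand":1},{"ax":0,"ay":0,"az":0,"x":-18.3,"y":0,"z":-33,"hand":1}]' | head -2
python3 -m inch '[{"ax":0,"ay":0,"az":0,"x":-18.3,"y":0,"z":-33,"hand":1},{"ax":0,"ay":0,"az":0,"x":-18.3,"y":0,"z":-33,"hand":1},{"ax":0,"ay":0,"az":0,"x":-18.3,"y":0,"z":-33,"hand":1},{"ax":0,"ay":0,"az":0,"x":-18.3,"y":0,"z":-33,"hand":1},{"ax":0,"ay":0,"az":0,"x":-18.3,"y":0,"z":-33,"hand":1}]' |head -2
python3 -m inch '[{"ax":0,"ay":-0.112,"az":0,"x":0,"y":0,"z":0,"hand":1},{"ax":0,"ay":0,"az":0,"x":0,"y":0,"z":0,"hand":1},{"ax":0,"ay":0,"az":0,"x":0,"y":0,"z":0,"hand":1}]' | head -2
python3 -c "from h import *;go(34,-61,90,0)"
```

```text
time: 1.08
eef_pos: [0.4692, 0.3613, 0.2424]
time: 1.5
eef_pos: [0.597, 0.2224, 0.2423]
time: 1.75
eef_pos: [0.5959, 0.2238, 0.242]
t 1.75 mount [ 55.3 -30.8] z 242.0 yaw -0.15 tilt 0.05 F [0.  0.7 0. ] open 0.001 q [ 0.2   0.2   1.68  0.    1.26 -1.16]
tool shift mm [-21.2 151.9 -30.4] ay -0.003
```

```bash

python3 -m inch '[{"ax":0,"ay":0,"az":0,"x":-21,"y":0,"z":-30,"hand":1},{"ax":0,"ay":0,"az":0,"x":0,"y":38,"z":0,"hand":1},{"ax":0,"ay":0,"az":0,"x":0,"y":38,"z":0,"hand":1},{"ax":0,"ay":0,"az":0,"x":0,"y":38,"z":0,"hand":1},{"ax":0,"ay":0,"az":0,"x":0,"y":38,"z":0,"hand":1}]' | head -2
python3 -m inch '[{"ax":0,"ay":0,"az":0,"x":0,"y":0,"z":0,"hand":1},{"ax":0,"ay":0,"az":0,"x":0,"y":0,"z":0,"hand":1}]' | head -2
python3 -c "
from h import *
go(34,-61,62,0);save(cam('scene'),'s2.png',(320,130,500,300),4)"
```

```text
time: 2.17
eef_pos: [0.6202, 0.1986, 0.0893]
time: 2.33
eef_pos: [0.6184, 0.1981, 0.0879]
t 2.33 mount [ 34.9 -58.1] z 87.9 yaw 0.06 tilt 0.37 F [ 1.1 -0.2  1.5] open -0.001 q [ 0.15  0.39  1.74  0.    1.01 -1.21]
tool shift mm [-0.8 25.9 -3.1] ay 0.001
```

View pics/s2.png

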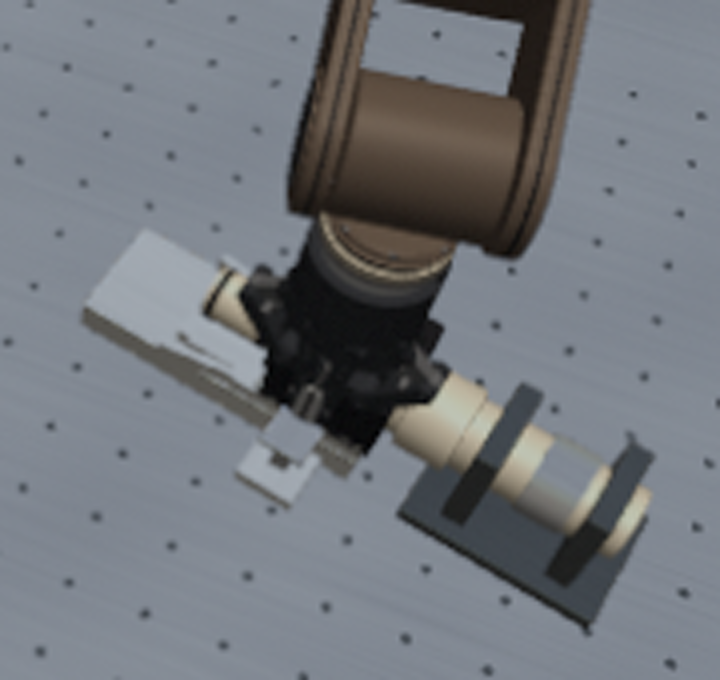

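Fingertips are above the paddle at about (305,400) in the picture, clear of the hood. Pressing now.

```bash

python3 -m inch '[{"ax":0,"ay":0,"az":0,"x":-1,"y":8,"z":-4,"hand":1},{"ax":0,"ay":0,"az":0,"x":0,"y":9,"z":0,"hand":1},{"ax":0,"ay":0,"az":0,"x":0,"y":9,"z":0,"hand":1},{"ax":0,"ay":0,"az":0,"x":0,"y":0,"z":0,"hand":1}]'
python3 -m inch '[{"ax":0,"ay":0,"az":0,"x":0,"y":3,"z":0,"hand":1},{"ax":0,"ay":0,"az":0,"x":0,"y":2,"z":0,"hand":1},{"ax":0,"ay":0,"az":0,"x":0,"y":1,"z":0,"hand":1},{"ax":0,"ay":0,"az":0,"x":0,"y":0,"z":0,"hand":1}]' 
python3 -c "
from h import *
go(34,-61,54,0);c=cam('top');save(c,'t2.png',(90,160,230,275),5)"
```

```text
time: 2.72
eef_pos: [0.6239, 0.1952, 0.0631]
tcp_rot: [-0.549, -0.445, 0.446, 0.55]
contact_force: [-0.1, -0.1, -1.6]
opening: 0.001
time: 3.05
eef_pos: [0.6249, 0.1954, 0.0592]
tcp_rot: [0.549, 0.445, -0.445, -0.549]
contact_force: [-2.7, 0.2, 3.4]
opening: -0.001
t 3.05 mount [ 33.6 -65. ] z 59.2 yaw 0.04 tilt 0.01 F [-2.7  0.2  3.4] open -0.001 q [ 0.15  0.44  1.74 -0.    0.96 -1.21]
tool shift mm [0.4 5.2 4. ] ay 0.001
```

View pics/t2.png

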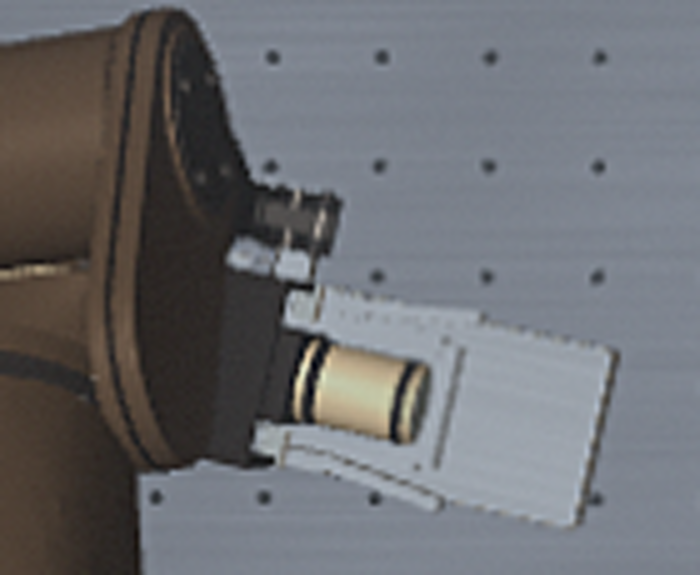

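The camera is still home (lens end at (428,405)) and contact has just begun. Pressing further.

```bash

python3 -m inch '[{"ax":0,"ay":0,"az":0,"x":0,"y":2,"z":0,"hand":1},{"ax":0,"ay":0,"az":0,"x":0,"y":2,"z":0,"hand":1},{"ax":0,"ay":0,"az":0,"x":0,"y":1.5,"z":0,"hand":1},{"ax":0,"ay":0,"az":0,"x":0,"y":0,"z":0,"hand":1}]' 
python3 -m inch '[{"ax":0,"ay":0,"az":0,"x":0,"y":1.5,"z":0,"hand":1},{"ax":0,"ay":0,"az":0,"x":0,"y":1,"z":0,"hand":1},{"ax":0,"ay":0,"az":0,"x":0,"y":0,"z":0,"hand":1},{"ax":0,"ay":0,"az":0,"x":0,"y":0,"z":0,"hand":1}]' 
cat >> h.py <<'E'
def lens(c,z=.057,show=1):
    "cream blob outermost end in mount mm (top-of-tube height)"
    hsv=cv2.cvtColor(c["img"],cv2.COLOR_RGB2HSV);m=cv2.inRange(hsv,(8,50,110),(30,255,255))
    n,l,st,ce=cv2.connectedComponentsWithStats(m)
    for i in range(1,n):
        if st[i,4]<25: continue
        v,u=np.nonzero(l==i);w=(ray(c,np.c_[u,v],z)[:,:2]-MT)@MR*1e3
        if show: print("cream",st[i,4],"x",np.percentile(w[:,0],[1,99]).round(1),"y",np.percentile(w[:,1],[2,98]).round(1))
E
python3 -c "
from h import *
go(34,-61,54,0);c=cam('top');save(c,'t3.png');lens(c)"
```

```text
time: 3.43
eef_pos: [0.625, 0.1955, 0.0543]
tcp_rot: [0.549, 0.445, -0.445, -0.549]
contact_force: [-4.4, -1.5, 8.7]
opening: -0.0
time: 3.77
eef_pos: [0.6251, 0.1955, 0.0539]
tcp_rot: [-0.549, -0.445, 0.446, 0.549]
contact_force: [-9.0, -1.9, 17.4]
opening: 0.002
t 3.77 mount [ 33.7 -65.2] z 53.9 yaw 0.06 tilt 0.05 F [-9.  -1.9 17.4] open 0.002 q [ 0.15  0.45  1.74 -0.    0.96 -1.21]
tool shift mm [ 0.3 -0.1  4.2] ay 0.001
cream 31 x [234.9 240.2] y [-18.7  14.6]
cream 80 x [-65.4 -33.2] y [-16.4  -5.8]
cream 87 x [-64.7 -32.3] y [ 4.2 16.3]
```

```bash

python3 -m inch '[{"ax":0,"ay":0,"az":0,"x":0,"y":0.5,"z":0,"hand":1},{"ax":0,"ay":0,"az":0,"x":0,"y":0,"z":0,"hand":1},{"ax":0,"ay":0,"az":0,"x":0,"y":0,"z":0,"hand":1},{"ax":0,"ay":0,"az":0,"x":0,"y":0,"z":0,"hand":1}]' |sed -n 4p
python3 -c "
from h import *
c=cam('top');save(c,'t4.png',(90,160,230,275),5);lens(c)"
```

```text
contact_force: [-9.0, -2.2, 18.4]
cream 32 x [234.9 240.2] y [-18.7  14.6]
cream 82 x [-65.4 -33.2] y [-16.3  -5.3]
cream 89 x [-64.7 -32.3] y [ 4.2 16.3]
```

View pics/t4.png

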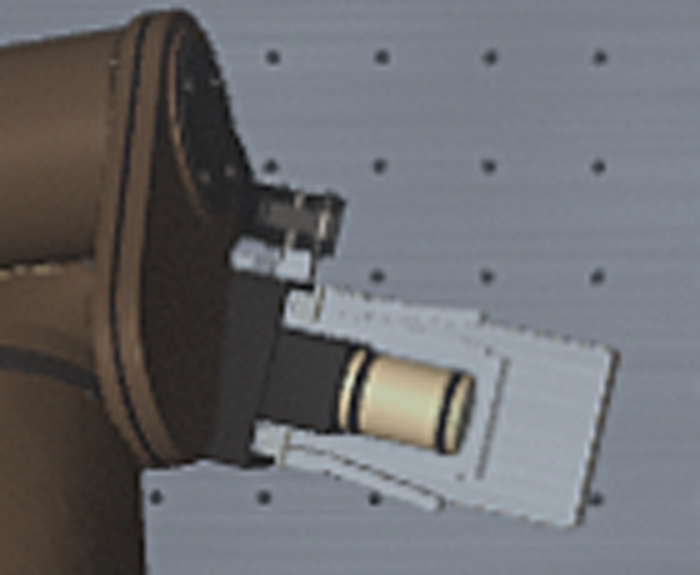

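The camera has hopped out about 19 mm (lens end 428→472 px), lens still outward. I'll raise, turn the jaws across the rail and open them.

```bash

python3 -m inch '[{"ax":0,"ay":0,"az":0,"x":0,"y":-20,"z":0,"hand":1},{"ax":0,"ay":0,"az":0,"x":0,"y":-40,"z":0,"hand":1},{"ax":0,"ay":0,"az":0,"x":0,"y":-40,"z":0,"hand":1},{"ax":0,"ay":0.121,"az":0,"x":0,"y":0,"z":0,"hand":-1},{"ax":0,"ay":0.121,"az":0,"x":0,"y":0,"z":0,"hand":-1}]' |sed -n 2p
python3 -m inch '[{"ax":0,"ay":0.121,"az":0,"x":0,"y":0,"z":0,"hand":-1},{"ax":0,"ay":0.121,"az":0,"x":0,"y":0,"z":0,"hand":-1},{"ax":0,"ay":0.121,"az":0,"x":0,"y":0,"z":0,"hand":-1},{"ax":0,"ay":0.121,"az":0,"x":0,"y":0,"z":0,"hand":-1},{"ax":0,"ay":0.121,"az":0,"x":0,"y":0,"z":0,"hand":-1}]' |sed -n 2p
python3 -m inch '[{"ax":0,"ay":0.121,"az":0,"x":0,"y":0,"z":0,"hand":-1},{"ax":0,"ay":0.121,"az":0,"x":0,"y":0,"z":0,"hand":-1},{"ax":0,"ay":0.121,"az":0,"x":0,"y":0,"z":0,"hand":-1},{"ax":0,"ay":0.121,"az":0,"x":0,"y":0,"z":0,"hand":-1},{"ax":0,"ay":0.121,"az":0,"x":0,"y":0,"z":0,"hand":-1}]' |sed -n 2p
python3 -m inch '[{"ax":0,"ay":0.121,"az":0,"x":0,"y":0,"z":0,"hand":-1},{"ax":0,"ay":0,"az":0,"x":0,"y":0,"z":0,"hand":-1}]' |sed -n 2p
python3 -c "
from h import *
go(-18,0,150,-90)"
```

```text
eef_pos: [0.6273, 0.1959, 0.154]
eef_pos: [0.6247, 0.1954, 0.1489]
eef_pos: [0.6247, 0.1954, 0.1488]
eef_pos: [0.6247, 0.1954, 0.1489]
t 5.62 mount [ 33.5 -64.8] z 148.9 yaw -90.21 tilt 0.01 F [ 0.5 -0.3  0.6] open 1.0 q [0.15 0.33 1.7  0.   1.11 0.36]
tool shift mm [-64.6  -1.1 -51.7] ay -0.004
```

```bash

python3 -m inch '[{"ax":0,"ay":0,"az":0,"x":-32,"y":0,"z":-26,"hand":-1},{"ax":0,"ay":0,"az":0,"x":-32.5,"y":0,"z":-26,"hand":-1},{"ax":0,"ay":0,"az":0,"x":0,"y":25,"z":0,"hand":-1},{"ax":0,"ay":0,"az":0,"x":0,"y":25,"z":0,"hand":-1},{"ax":0,"ay":0,"az":0,"x":0,"y":0,"z":0,"hand":-1}]' |sed -n 2p
python3 -c "
from h import *
go(-18,0,60,-90);c=cam('scene');save(c,'s5.png',(310,130,490,290),4);c=cam('top');lens(c)"
```

```text
eef_pos: [0.5465, 0.1574, 0.0948]
t 6.03 mount [-19.9   3.7] z 94.8 yaw -89.95 tilt 0.5 F [-1.7 -0.6 -1.3] open 1.0 q [0.1  0.23 1.94 0.   0.98 0.31]
tool shift mm [ 4.  34.7  2. ] ay 0.001
cream 30 x [234.9 240.1] y [-18.7  14.7]
cream 40 x [206.9 215.6] y [-21.1  19.4]
cream 41 x [162.8 176.7] y [-23.7  -7.7]
cream 54 x [104.4 140.7] y [-28.7 -16.1]
cream 80 x [-65.9 -33.7] y [-16.4  -5.5]
cream 89 x [-65.2 -32.8] y [ 4.4 16.5]
```

View pics/s5.png

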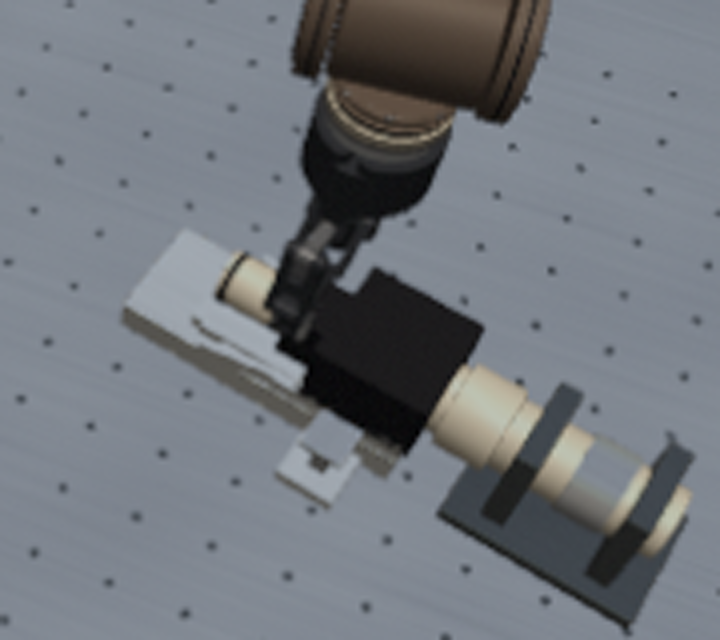

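The open fingers stand astride the camera body just outside the hood, near finger at (295,300). I'll descend and close.

```bash

python3 -m inch '[{"ax":0,"ay":0,"az":0,"x":0,"y":14,"z":0,"hand":-1},{"ax":0,"ay":0,"az":0,"x":0,"y":14,"z":0,"hand":-1},{"ax":0,"ay":0,"az":0,"x":0,"y":8,"z":0,"hand":-1},{"ax":0,"ay":0,"az":0,"x":0,"y":0,"z":0,"hand":-1},{"ax":0,"ay":0,"az":0,"x":0,"y":0,"z":0,"hand":-1}]' |sed -n 2,4p
python3 -c "
from h import *
go(-18,0,60,-90)"
python3 -m inch '[{"ax":0,"ay":0,"az":0,"x":0,"y":0,"z":0,"hand":0},{"ax":0,"ay":0,"az":0,"x":0,"y":0,"z":0,"hand":1},{"ax":0,"ay":0,"az":0,"x":0,"y":0,"z":0,"hand":1},{"ax":0,"ay":0,"az":0,"x":0,"y":0,"z":0,"hand":1},{"ax":0,"ay":0,"az":0,"x":0,"y":0,"z":0,"hand":1}]' 50
python3 -c "
from h import *
go(-18,0,60,-90)"
```

```text
eef_pos: [0.5514, 0.1582, 0.0644]
tcp_rot: [-0.703, 0.074, -0.074, 0.703]
contact_force: [0.2, 0.3, -0.4]
t 6.55 mount [-18.1  -0.9] z 64.4 yaw -90.05 tilt 0.04 F [ 0.2  0.3 -0.4] open 1.001 q [ 0.1   0.28  1.94 -0.    0.92  0.31]
tool shift mm [-0.9  4.4  0.1] ay -0.001
time: 6.97
eef_pos: [0.5512, 0.1581, 0.0647]
tcp_rot: [-0.703, 0.074, -0.075, 0.703]
contact_force: [-0.4, 0.5, 1.4]
opening: 0.461
t 6.97 mount [-18.2  -0.7] z 64.7 yaw -90.09 tilt 0.06 F [-0.4  0.5  1.4] open 0.461 q [ 0.1   0.28  1.94 -0.    0.92  0.31]
tool shift mm [-0.7  4.7  0.2] ay -0.002
```

Gripped: opening 0.461 × 85 ≈ 39 mm, against a 40 mm body. Sliding it out 85 mm along the rail.

```bash

python3 -m inch '[{"ax":0,"ay":0,"az":0,"x":0,"y":0,"z":-8,"hand":1},{"ax":0,"ay":0,"az":0,"x":0,"y":0,"z":-18,"hand":1},{"ax":0,"ay":0,"az":0,"x":0,"y":0,"z":-18,"hand":1},{"ax":0,"ay":0,"az":0,"x":0,"y":0,"z":-18,"hand":1}]' |sed -n 2,5p
python3 -m inch '[{"ax":0,"ay":0,"az":0,"x":0,"y":0,"z":-18,"hand":1},{"ax":0,"ay":0,"az":0,"x":0,"y":0,"z":-5,"hand":1},{"ax":0,"ay":0,"az":0,"x":0,"y":0,"z":0,"hand":1},{"ax":0,"ay":0,"az":0,"x":0,"y":0,"z":0,"hand":1}]' |sed -n 2,5p
python3 -m inch '[{"ax":0,"ay":0,"az":0,"x":0,"y":0,"z":0,"hand":-1},{"ax":0,"ay":0,"az":0,"x":0,"y":0,"z":0,"hand":-1},{"ax":0,"ay":0,"az":0,"x":0,"y":0,"z":0,"hand":-1},{"ax":0,"ay":0,"az":0,"x":0,"y":0,"z":0,"hand":-1}]' |sed -n 2,5p
python3 -c "
from h import *
go(-85,0,60,-90);c=cam('top');save(c,'t6.png',(90,160,250,285),4.5);lens(c)"
```

```text
eef_pos: [0.5381, 0.0973, 0.0645]
tcp_rot: [-0.703, 0.074, -0.075, 0.704]
contact_force: [1.9, 2.5, 1.7]
opening: 0.455
eef_pos: [0.5329, 0.0739, 0.064]
tcp_rot: [0.704, -0.074, 0.074, -0.702]
contact_force: [-0.5, -3.0, 2.5]
opening: 0.457
eef_pos: [0.5328, 0.0756, 0.0635]
tcp_rot: [-0.703, 0.074, -0.074, 0.703]
contact_force: [-0.3, 0.0, -0.0]
opening: 0.989
t 7.97 mount [-102.8    0.2] z 63.5 yaw -90.05 tilt 0.04 F [-0.3  0.  -0. ] open 0.989 q [-0.05  0.21  2.03  0.    0.9   0.16]
tool shift mm [ 0.2  3.5 17.8] ay -0.001
cream 31 x [234.9 240.2] y [-18.7  14.6]
cream 113 x [162.7 177.6] y [-23.   19.6]
cream 451 x [ 92.2 142.4] y [-27.6  25.5]
cream 69 x [-152.4 -124.4] y [-15.9  -5.6]
cream 176 x [-84.  14.] y [ 5.8 25.1]
cream 64 x [-152.4 -129. ] y [ 5.  17.2]
```

View pics/t6.png

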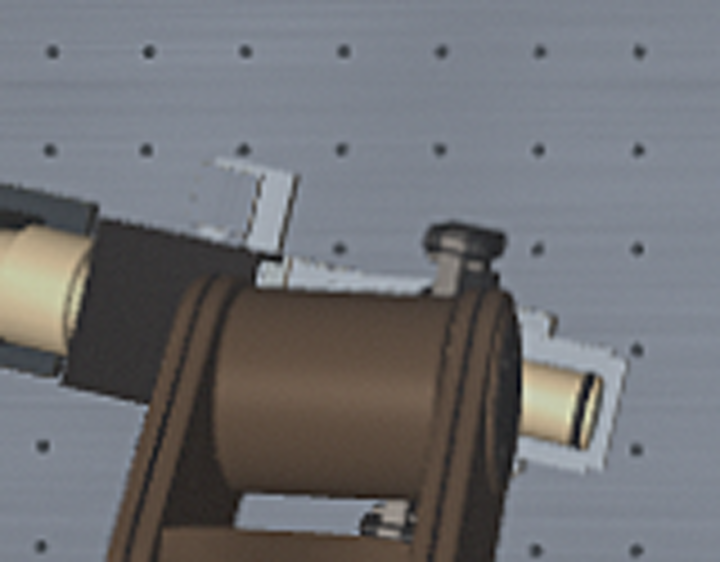

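The lens end is at (600,410) and has come out a further 86 mm, so the camera centre is near mount x = -105. I'll regrip 22 mm behind the camera's centre, then lift.

```bash

python3 -m inch '[{"ax":0,"ay":0,"az":0,"x":0,"y":3,"z":10,"hand":-1},{"ax":0,"ay":0,"az":0,"x":0,"y":0,"z":10,"hand":-1},{"ax":0,"ay":0,"az":0,"x":0,"y":0,"z":0,"hand":-1},{"ax":0,"ay":0,"az":0,"x":0,"y":0,"z":0,"hand":0}]' |sed -n 2,5p
python3 -m inch '[{"ax":0,"ay":0,"az":0,"x":0,"y":0,"z":0,"hand":1},{"ax":0,"ay":0,"az":0,"x":0,"y":0,"z":0,"hand":1},{"ax":0,"ay":0,"az":0,"x":0,"y":0,"z":0,"hand":1},{"ax":0,"ay":0,"az":0,"x":0,"y":0,"z":0,"hand":1},{"ax":0,"ay":0,"az":0,"x":0,"y":0,"z":0,"hand":1}]' 70 |sed -n 2,5p
python3 -c "
from h import *
go(-83,0,200,-90)"
python3 -m inch '[{"ax":0,"ay":0,"az":0,"x":0,"y":-6,"z":0,"hand":1},{"ax":0,"ay":0,"az":0,"x":0,"y":-12,"z":0,"hand":1},{"ax":0,"ay":0,"az":0,"x":0,"y":-12,"z":0,"hand":1},{"ax":0,"ay":0,"az":0,"x":0,"y":0,"z":0,"hand":1}]' |sed -n 2,5p
python3 -c "
from h import *
go(-83,0,200,-90);save(cam('scene'),'s7.png',(280,110,460,270),4)"
```

```text
eef_pos: [0.5372, 0.0954, 0.0607]
tcp_rot: [0.703, -0.074, 0.074, -0.703]
contact_force: [-0.5, -0.9, 0.1]
opening: 0.882
eef_pos: [0.5376, 0.0943, 0.0612]
tcp_rot: [-0.703, 0.074, -0.075, 0.703]
contact_force: [0.9, -0.2, 1.3]
opening: 0.457
t 8.77 mount [-83.4  -0.6] z 61.2 yaw -90.11 tilt 0.06 F [ 0.9 -0.2  1.3] open 0.457 q [-0.01  0.23  2.01  0.    0.9   0.2 ]
tool shift mm [  -0.5 -138.8    0.5] ay -0.002
eef_pos: [0.5391, 0.0945, 0.0942]
tcp_rot: [-0.703, 0.072, -0.076, 0.703]
contact_force: [1.5, 0.4, -2.7]
opening: 0.456
t 9.1 mount [-83.   -2.1] z 94.2 yaw -90.09 tilt 0.32 F [ 1.5  0.4 -2.7] open 0.456 q [-0.01  0.18  2.   -0.    0.96  0.2 ]
tool shift mm [-1.500e+00 -1.058e+02  1.000e-01] ay -0.002
```

View pics/s7.png

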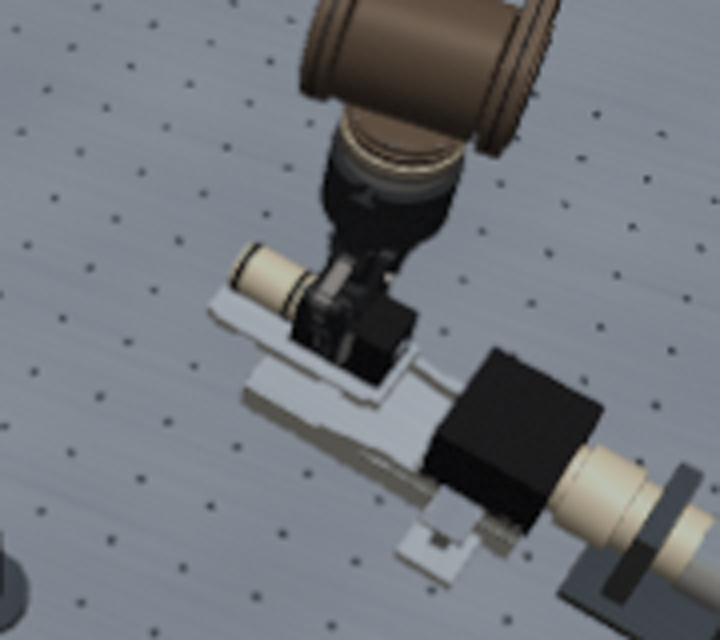

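The camera is lifted and level in the jaws: plate at (320,350), lens at (270,275). A straight half turn would put joint 6 past -2.84, so I'll put it down on the clear table at +90°, regrip with the jaws turned 180°, then turn it the other +90°.

```bash

python3 -m inch '[{"ax":0,"ay":0,"az":0,"x":0,"y":-20,"z":-5,"hand":1},{"ax":0,"ay":0,"az":0,"x":4,"y":-16,"z":-18,"hand":1},{"ax":0,"ay":0,"az":0,"x":7,"y":0,"z":-28,"hand":1},{"ax":0,"ay":0,"az":0,"x":7,"y":0,"z":-28,"hand":1},{"ax":0,"ay":0,"az":0,"x":7,"y":0,"z":-28,"hand":1}]' |sed -n 2,5p
python3 -m inch '[{"ax":0,"ay":0,"az":0,"x":7,"y":0,"z":-28,"hand":1},{"ax":0,"ay":0,"az":0,"x":7,"y":0,"z":-28,"hand":1},{"ax":0,"ay":0,"az":0,"x":7,"y":0,"z":-28,"hand":1},{"ax":0,"ay":0,"az":0,"x":7,"y":0,"z":-28,"hand":1},{"ax":0,"ay":0,"az":0,"x":7,"y":0,"z":-28,"hand":1}]' |sed -n 2,5p
python3 -m inch '[{"ax":0,"ay":0,"az":0,"x":7,"y":0,"z":-20,"hand":1},{"ax":0,"ay":-0.06,"az":0,"x":3,"y":0,"z":-10,"hand":1},{"ax":0,"ay":-0.12,"az":0,"x":0,"y":0,"z":0,"hand":1},{"ax":0,"ay":-0.12,"az":0,"x":0,"y":0,"z":0,"hand":1},{"ax":0,"ay":-0.12,"az":0,"x":0,"y":0,"z":0,"hand":1}]' |sed -n 2,5p
python3 -m inch '[{"ax":0,"ay":-0.12,"az":0,"x":0,"y":0,"z":0,"hand":1},{"ax":0,"ay":-0.12,"az":0,"x":0,"y":0,"z":0,"hand":1},{"ax":0,"ay":-0.12,"az":0,"x":0,"y":0,"z":0,"hand":1},{"ax":0,"ay":-0.12,"az":0,"x":0,"y":0,"z":0,"hand":1},{"ax":0,"ay":-0.12,"az":0,"x":0,"y":0,"z":0,"hand":1}]' |sed -n 2,5p
python3 -m inch '[{"ax":0,"ay":-0.12,"az":0,"x":0,"y":0,"z":0,"hand":1},{"ax":0,"ay":-0.12,"az":0,"x":0,"y":0,"z":0,"hand":1},{"ax":0,"ay":-0.12,"az":0,"x":0,"y":0,"z":0,"hand":1},{"ax":0,"ay":-0.12,"az":0,"x":0,"y":0,"z":0,"hand":1},{"ax":0,"ay":-0.07,"az":0,"x":0,"y":0,"z":0,"hand":1}]' |sed -n 2,5p
python3 -c "
from h import *
go(-83,0,40,0);print(get_state()['eef_pos'])"
```

```text
eef_pos: [0.539, -0.0162, 0.1272]
tcp_rot: [0.703, -0.074, 0.074, -0.703]
contact_force: [-0.2, 0.2, -3.3]
opening: 0.457
eef_pos: [0.5435, -0.1608, 0.1265]
tcp_rot: [-0.703, 0.075, -0.074, 0.703]
contact_force: [0.7, 0.4, -3.3]
opening: 0.452
eef_pos: [0.547, -0.1913, 0.1263]
tcp_rot: [-0.703, -0.075, 0.076, 0.703]
contact_force: [-0.1, 0.7, -3.2]
opening: 0.461
eef_pos: [0.5471, -0.1908, 0.1264]
tcp_rot: [-0.649, -0.28, 0.281, 0.65]
contact_force: [-0.5, 0.8, -1.8]
opening: 0.455
eef_pos: [0.5471, -0.1908, 0.1264]
tcp_rot: [-0.548, -0.446, 0.446, 0.549]
contact_force: [0.9, 0.1, -2.1]
opening: 0.458
t 11.23 mount [-360.4  -69.2] z 126.4 yaw 0.17 tilt 0.08 F [ 0.9  0.1 -2.1] open 0.458 q [-0.51  0.2   1.9  -0.    1.04 -1.87]
tool shift mm [277.5  86.5  68.3] ay 0.003
[ 0.54705219 -0.19076046  0.12635275]
```

```bash

python3 -m inch '[{"ax":0,"ay":0,"az":0,"x":0,"y":25,"z":0,"hand":1},{"ax":0,"ay":0,"az":0,"x":0,"y":30,"z":0,"hand":1},{"ax":0,"ay":0,"az":0,"x":0,"y":20,"z":0,"hand":1},{"ax":0,"ay":0,"az":0,"x":0,"y":6,"z":0,"hand":1},{"ax":0,"ay":0,"az":0,"x":0,"y":0,"z":0,"hand":1}]' |sed -n 2,5p
python3 -m inch '[{"ax":0,"ay":0,"az":0,"x":0,"y":4,"z":0,"hand":1},{"ax":0,"ay":0,"az":0,"x":0,"y":3,"z":0,"hand":1},{"ax":0,"ay":0,"az":0,"x":0,"y":2,"z":0,"hand":1},{"ax":0,"ay":0,"az":0,"x":0,"y":0,"z":0,"hand":1}]' |sed -n 2,5p
```

```text
eef_pos: [0.5456, -0.1899, 0.0433]
tcp_rot: [-0.548, -0.444, 0.445, 0.552]
contact_force: [-0.9, 0.6, -2.1]
opening: 0.456
eef_pos: [0.548, -0.1913, 0.0376]
tcp_rot: [0.55, 0.445, -0.444, -0.55]
contact_force: [-0.6, -0.1, -2.5]
opening: 0.455
```

```bash
python3 -c "
from h import *
save(cam('scene'),'s8.png',(160,50,380,220),3.5)"
```

```text
(no output)
```

View pics/s8.png

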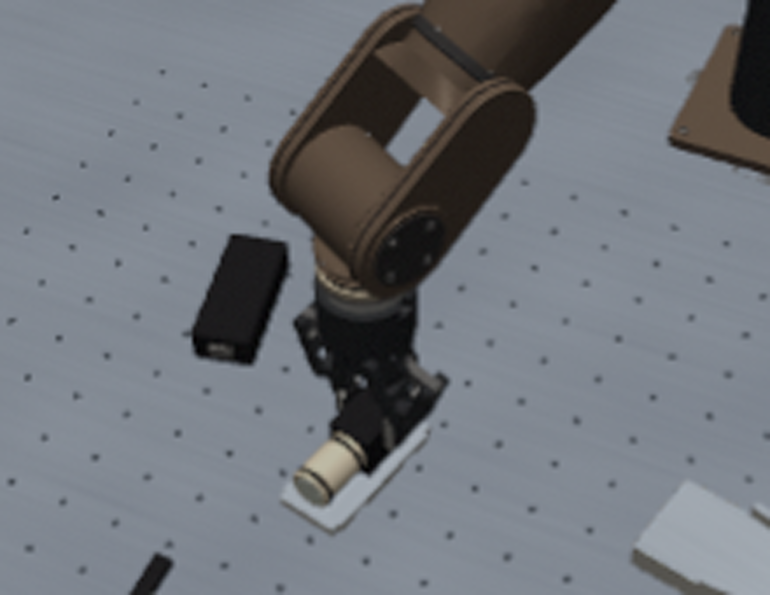

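The camera is upright just above the table, lens toward +x at (315,480), clear of the supply at (240,300) and the key. Lowering the last bit and releasing.

```bash

python3 -m inch '[{"ax":0,"ay":0,"az":0,"x":0,"y":1.5,"z":0,"hand":1},{"ax":0,"ay":0,"az":0,"x":0,"y":1,"z":0,"hand":1},{"ax":0,"ay":0,"az":0,"x":0,"y":0,"z":0,"hand":1},{"ax":0,"ay":0,"az":0,"x":0,"y":0,"z":0,"hand":1}]' |sed -n 2,5p
python3 -m inch '[{"ax":0,"ay":0,"az":0,"x":0,"y":0,"z":0,"hand":-1},{"ax":0,"ay":0,"az":0,"x":0,"y":0,"z":0,"hand":-1},{"ax":0,"ay":0,"az":0,"x":0,"y":0,"z":0,"hand":-1},{"ax":0,"ay":0,"az":0,"x":0,"y":0,"z":0,"hand":-1}]' |sed -n 2,5p
python3 -m inch '[{"ax":0,"ay":0,"az":0,"x":0,"y":-20,"z":0,"hand":-1},{"ax":0,"ay":0,"az":0,"x":0,"y":-40,"z":0,"hand":-1},{"ax":0,"ay":0,"az":0,"x":0,"y":-10,"z":0,"hand":-1},{"ax":0,"ay":0.123,"az":0,"x":0,"y":0,"z":0,"hand":-1},{"ax":0,"ay":0.123,"az":0,"x":0,"y":0,"z":0,"hand":-1}]' |sed -n 2p
python3 -m inch '[{"ax":0,"ay":0.123,"az":0,"x":0,"y":0,"z":0,"hand":-1},{"ax":0,"ay":0.123,"az":0,"x":0,"y":0,"z":0,"hand":-1},{"ax":0,"ay":0.123,"az":0,"x":0,"y":0,"z":0,"hand":-1},{"ax":0,"ay":0.123,"az":0,"x":0,"y":0,"z":0,"hand":-1},{"ax":0,"ay":0.123,"az":0,"x":0,"y":0,"z":0,"hand":-1}]' |sed -n 2p
python3 -m inch '[{"ax":0,"ay":0.123,"az":0,"x":0,"y":0,"z":0,"hand":-1},{"ax":0,"ay":0.123,"az":0,"x":0,"y":0,"z":0,"hand":-1},{"ax":0,"ay":0.123,"az":0,"x":0,"y":0,"z":0,"hand":-1},{"ax":0,"ay":0.123,"az":0,"x":0,"y":0,"z":0,"hand":-1},{"ax":0,"ay":0.123,"az":0,"x":0,"y":0,"z":0,"hand":-1}]' |sed -n 2p
python3 -m inch '[{"ax":0,"ay":0.123,"az":0,"x":0,"y":0,"z":0,"hand":-1},{"ax":0,"ay":0.123,"az":0,"x":0,"y":0,"z":0,"hand":-1},{"ax":0,"ay":0.123,"az":0,"x":0,"y":0,"z":0,"hand":-1},{"ax":0,"ay":0.123,"az":0,"x":0,"y":0,"z":0,"hand":-1},{"ax":0,"ay":0.123,"az":0,"x":0,"y":0,"z":0,"hand":-1}]' |sed -n 2p
python3 -m inch '[{"ax":0,"ay":0.123,"az":0,"x":0,"y":0,"z":0,"hand":-1},{"ax":0,"ay":0.123,"az":0,"x":0,"y":0,"z":0,"hand":-1},{"ax":0,"ay":0.123,"az":0,"x":0,"y":0,"z":0,"hand":-1},{"ax":0,"ay":0.123,"az":0,"x":0,"y":0,"z":0,"hand":-1},{"ax":0,"ay":0.123,"az":0,"x":0,"y":0,"z":0,"hand":-1}]' |sed -n 2p
python3 -m inch '[{"ax":0,"ay":0.123,"az":0,"x":0,"y":0,"z":0,"hand":-1},{"ax":0,"ay":0.123,"az":0,"x":0,"y":0,"z":0,"hand":-1},{"ax":0,"ay":0.123,"az":0,"x":0,"y":0,"z":0,"hand":-1},{"ax":0,"ay":0.066,"az":0,"x":0,"y":0,"z":0,"hand":-1},{"ax":0,"ay":0,"az":0,"x":0,"y":0,"z":0,"hand":-1}]' |sed -n 2p
python3 -c "
from h import *
go(-361,-70,36,180);print(get_state()['eef_pos']);c=cam('top');lens(c,.032);c=cam('scene')
lens(c,.032)"
```

```text
eef_pos: [0.5483, -0.1914, 0.0361]
tcp_rot: [0.55, 0.445, -0.444, -0.55]
contact_force: [-3.0, -0.1, 5.0]
opening: 0.457
eef_pos: [0.5477, -0.1911, 0.0343]
tcp_rot: [0.55, 0.444, -0.444, -0.55]
contact_force: [-0.2, 0.1, -0.7]
opening: 0.986
eef_pos: [0.5488, -0.1917, 0.1062]
eef_pos: [0.5477, -0.1911, 0.1042]
eef_pos: [0.5477, -0.1911, 0.1042]
eef_pos: [0.5477, -0.1911, 0.1042]
eef_pos: [0.5477, -0.1911, 0.1042]
eef_pos: [0.5477, -0.1911, 0.1042]
t 15.2 mount [-360.5  -69.9] z 104.2 yaw -180.16 tilt 0.02 F [ 0.2 -0.2  0.6] open 1.0 q [-0.51  0.23  1.91 -0.    0.99  1.27]
tool shift mm [ 0.5 68.2  0.1] ay -0.003
[ 0.54767235 -0.19107941  0.10418951]
cream 31 x [247.5 253. ] y [-17.9  16.2]
cream 114 x [173.5 188.7] y [-22.4  21.4]
cream 452 x [100.7 152.4] y [-27.   27.5]
cream 256 x [-458.4 -375.3] y [-94.  -61.6]
cream 34 x [-307.4 -296.2] y [-4.5 16.4]
cream 31 x [-317.9 -308.2] y [-2.  18.5]
cream 84 x [-155.7  -60.5] y [1171.9 1233.6]
cream 29 x [-401.5 -328.1] y [634.6 649.9]
```

```bash

python3 -m inch '[{"ax":0,"ay":0,"az":0,"x":0,"y":30,"z":0,"hand":-1},{"ax":0,"ay":0,"az":0,"x":0,"y":25,"z":0,"hand":-1},{"ax":0,"ay":0,"az":0,"x":0,"y":12,"z":0,"hand":-1},{"ax":0,"ay":0,"az":0,"x":0,"y":0,"z":0,"hand":-1},{"ax":0,"ay":0,"az":0,"x":0,"y":0,"z":0,"hand":0}]' |sed -n 2,5p
python3 -m inch '[{"ax":0,"ay":0,"az":0,"x":0,"y":0,"z":0,"hand":1},{"ax":0,"ay":0,"az":0,"x":0,"y":0,"z":0,"hand":1},{"ax":0,"ay":0,"az":0,"x":0,"y":0,"z":0,"hand":1},{"ax":0,"ay":0,"az":0,"x":0,"y":0,"z":0,"hand":1},{"ax":0,"ay":0,"az":0,"x":0,"y":0,"z":0,"hand":1}]' 80 |sed -n 2,5p
python3 -m inch '[{"ax":0,"ay":0,"az":0,"x":0,"y":-10,"z":0,"hand":1},{"ax":0,"ay":0,"az":0,"x":0,"y":-30,"z":0,"hand":1},{"ax":0,"ay":0,"az":0,"x":0,"y":-30,"z":0,"hand":1},{"ax":0,"ay":-0.06,"az":0,"x":0,"y":-10,"z":0,"hand":1},{"ax":0,"ay":-0.12,"az":0,"x":0,"y":0,"z":0,"hand":1}]' |sed -n 2,5p
python3 -m inch '[{"ax":0,"ay":-0.12,"az":0,"x":0,"y":0,"z":0,"hand":1},{"ax":0,"ay":-0.12,"az":0,"x":0,"y":0,"z":0,"hand":1},{"ax":0,"ay":-0.12,"az":0,"x":0,"y":0,"z":0,"hand":1},{"ax":0,"ay":-0.12,"az":0,"x":0,"y":0,"z":0,"hand":1},{"ax":0,"ay":-0.12,"az":0,"x":0,"y":0,"z":0,"hand":1}]' |sed -n 2p
python3 -m inch '[{"ax":0,"ay":-0.12,"az":0,"x":0,"y":0,"z":0,"hand":1},{"ax":0,"ay":-0.12,"az":0,"x":0,"y":0,"z":0,"hand":1},{"ax":0,"ay":-0.12,"az":0,"x":0,"y":0,"z":0,"hand":1},{"ax":0,"ay":-0.12,"az":0,"x":0,"y":0,"z":0,"hand":1},{"ax":0,"ay":-0.12,"az":0,"x":0,"y":0,"z":0,"hand":1}]' |sed -n 2p
python3 -m inch '[{"ax":0,"ay":-0.12,"az":0,"x":0,"y":0,"z":0,"hand":1},{"ax":0,"ay":-0.07,"az":0,"x":0,"y":0,"z":0,"hand":1},{"ax":0,"ay":0,"az":0,"x":0,"y":0,"z":0,"hand":1}]' |sed -n 2p
python3 -c "
from h import *
go(-147,0,110,-90);c=cam('top');lens(c,.14);save(c,'t9.png')"
```

```text
eef_pos: [0.5473, -0.1908, 0.0369]
tcp_rot: [-0.445, 0.55, -0.549, 0.444]
contact_force: [-0.5, -0.8, 1.2]
opening: 0.88
eef_pos: [0.549, -0.1918, 0.0394]
tcp_rot: [0.444, -0.549, 0.551, -0.445]
contact_force: [0.7, 0.2, 6.3]
opening: 0.451
eef_pos: [0.5492, -0.1919, 0.1214]
tcp_rot: [0.493, -0.505, 0.509, -0.494]
contact_force: [0.4, -0.6, -3.3]
opening: 0.452
eef_pos: [0.5465, -0.1904, 0.1165]
eef_pos: [0.5465, -0.1904, 0.1165]
eef_pos: [0.5466, -0.1905, 0.1166]
t 17.63 mount [-360.2  -68.7] z 116.6 yaw -90.07 tilt 0.13 F [ 0.9 -0.3 -2.7] open 0.452 q [-0.51  0.21  1.91 -0.    1.02 -0.3 ]
tool shift mm [-68.9   6.8 213.1] ay -0.001
cream 30 x [193.  197.8] y [-21.2   9.3]
cream 40 x [167.3 174.9] y [-23.4  13.7]
cream 115 x [126.9 140.5] y [-25.1  13.9]
cream 447 x [ 61.8 108. ] y [-29.3  19.3]
cream 54 x [-306.8 -283.9] y [-83.3 -74.8]
cream 299 x [-441.5 -354.9] y [-91.2 -59.5]
cream 59 x [-302.5 -283.8] y [-63.8 -52.5]
cream 35 x [-303.3 -293.3] y [-6.4 12.2]
cream 30 x [-312.5 -304. ] y [-2.2 14.2]
```

```bash
python3 -c "
from h import *
c=cam('top');im=c['img'].astype(np.float32)
def prof(x,yy,z):
    out=[]
    for y in yy:
        P=[np.r_[MR@[a/1e3,y/1e3]+MT,z] for a in x];uv=proj(c,P).astype(np.float32)
        out.append(cv2.remap(im,uv[:,0].reshape(1,-1),uv[:,1].reshape(1,-1),cv2.INTER_LINEAR)[0])
    return np.mean(out,0).astype(int)
x=np.arange(-300,-256,2)
for lab,yy,z in(('plate',(-94,-92,-46,-44),.090),('axis',(-72,-69,-66),.130)):
    print(lab);p=prof(x,yy,z)
    print([(int(a),*map(int,b)) for a,b in zip(x,p)])
"
```

```text
plate
[(-300, 159, 166, 175), (-298, 158, 165, 174), (-296, 157, 164, 173), (-294, 158, 165, 173), (-292, 158, 165, 174), (-290, 158, 166, 174), (-288, 159, 166, 175), (-286, 159, 167, 176), (-284, 159, 167, 176), (-282, 160, 168, 176), (-280, 161, 169, 177), (-278, 161, 168, 178), (-276, 160, 168, 176), (-274, 161, 169, 178), (-272, 163, 171, 179), (-270, 163, 171, 179), (-268, 128, 135, 145), (-266, 126, 132, 142), (-264, 127, 133, 144), (-262, 128, 134, 145), (-260, 121, 127, 138), (-258, 119, 126, 135)]
axis
[(-300, 193, 194, 169), (-298, 192, 193, 169), (-296, 192, 193, 169), (-294, 192, 194, 169), (-292, 194, 194, 169), (-290, 194, 194, 170), (-288, 196, 196, 171), (-286, 205, 204, 178), (-284, 154, 154, 137), (-282, 55, 54, 57), (-280, 65, 65, 67), (-278, 177, 174, 151), (-276, 184, 180, 159), (-274, 156, 163, 172), (-272, 161, 169, 179), (-270, 159, 167, 176), (-268, 133, 140, 150), (-266, 127, 133, 144), (-264, 129, 135, 147), (-262, 129, 135, 147), (-260, 129, 136, 147), (-258, 130, 136, 147)]
```

Profiles put the plate's end 91 mm and the lens front 85 mm ahead of the TCP, so the camera's centre is about 26.5 mm ahead of the TCP. Moving over the open end of the bed.

```bash

python3 -m inch '[{"ax":0,"ay":0,"az":0,"x":-6,"y":0,"z":18,"hand":1},{"ax":0,"ay":0,"az":0,"x":-9,"y":0,"z":28,"hand":1},{"ax":0,"ay":0,"az":0,"x":-9,"y":0,"z":28,"hand":1},{"ax":0,"ay":0,"az":0,"x":-9,"y":0,"z":28,"hand":1},{"ax":0,"ay":0,"az":0,"x":-9,"y":0,"z":28,"hand":1}]' |sed -n 2p
python3 -m inch '[{"ax":0,"ay":0,"az":0,"x":-9,"y":0,"z":28,"hand":1},{"ax":0,"ay":0,"az":0,"x":-9,"y":0,"z":28,"hand":1},{"ax":0,"ay":0,"az":0,"x":-9,"y":0,"z":24,"hand":1},{"ax":0,"ay":0,"az":0,"x":0,"y":0,"z":0,"hand":1},{"ax":0,"ay":0,"az":0,"x":0,"y":0,"z":0,"hand":1}]' |sed -n 2p
python3 -c "
from h import *
go(-150,0,70,-90)
c=cam('top');im=c['img'].astype(np.float32)
def prof(pts):
    uv=proj(c,[np.r_[MR@[a/1e3,b/1e3]+MT,z] for a,b,z in pts]).astype(np.float32)
    return cv2.remap(im,uv[:,0].reshape(1,-1),uv[:,1].reshape(1,-1),cv2.INTER_LINEAR)[0].astype(int).tolist()
print('lens across x=-85');[print(y,p) for y,p in zip(range(-26,27,2),prof([(-85,y,.112) for y in range(-26,27,2)]))]
"
```

```text
eef_pos: [0.5332, -0.0539, 0.1171]
eef_pos: [0.5237, 0.03, 0.1172]
t 18.57 mount [-149.3   -0.4] z 117.2 yaw -90.06 tilt 0.04 F [ 0.9 -0.3 -3.3] open 0.449 q [-0.14  0.1   2.04 -0.    1.    0.07]
tool shift mm [-0.4 47.2 -0.7] ay -0.001
lens across x=-85
-26 [71, 61, 55]
-24 [74, 63, 56]
-22 [77, 65, 56]
-20 [79, 67, 58]
-18 [81, 68, 58]
-16 [83, 69, 59]
-14 [85, 70, 61]
-12 [86, 71, 61]
-10 [88, 73, 61]
-8 [89, 74, 63]
-6 [91, 76, 64]
-4 [91, 74, 63]
-2 [93, 77, 64]
0 [94, 78, 66]
2 [97, 81, 67]
4 [99, 82, 68]
6 [101, 84, 69]
8 [103, 86, 72]
10 [105, 88, 73]
12 [107, 90, 75]
14 [110, 92, 77]
16 [113, 94, 80]
18 [114, 96, 80]
20 [114, 96, 80]
22 [113, 94, 79]
24 [109, 91, 75]
26 [105, 88, 73]
```

```bash

python3 -m inch '[{"ax":0,"ay":0,"az":0,"x":0,"y":20,"z":0,"hand":1},{"ax":0,"ay":0,"az":0,"x":0,"y":18,"z":0,"hand":1},{"ax":0,"ay":0,"az":0,"x":0,"y":8,"z":0,"hand":1},{"ax":0,"ay":0,"az":0,"x":0,"y":0,"z":0,"hand":1},{"ax":0,"ay":0,"az":0,"x":0,"y":0,"z":0,"hand":1}]' |sed -n 2,4p
python3 -m inch '[{"ax":0,"ay":0,"az":0,"x":0,"y":2,"z":0,"hand":1},{"ax":0,"ay":0,"az":0,"x":0,"y":2,"z":0,"hand":1},{"ax":0,"ay":0,"az":0,"x":0,"y":0,"z":0,"hand":1},{"ax":0,"ay":0,"az":0,"x":0,"y":0,"z":0,"hand":1}]' |sed -n 2,4p
python3 -c "
from h import *
go(-150,0,62,-90)"
```

```text
eef_pos: [0.5242, 0.0281, 0.0711]
tcp_rot: [0.703, -0.076, 0.075, -0.703]
contact_force: [-0.6, 0.2, -3.0]
eef_pos: [0.5246, 0.0287, 0.0678]
tcp_rot: [0.703, -0.075, 0.075, -0.703]
contact_force: [0.4, -0.4, -3.0]
t 19.37 mount [-150.3   -1.6] z 67.8 yaw -90.15 tilt 0.05 F [ 0.4 -0.4 -3. ] open 0.452 q [-0.14  0.18  2.06 -0.    0.9   0.07]
tool shift mm [-1.6  5.8  0.3] ay -0.003
```

```bash

python3 -m inch '[{"ax":0,"ay":0,"az":0,"x":-1,"y":1.5,"z":0,"hand":1},{"ax":0,"ay":0,"az":0,"x":0,"y":1.5,"z":0,"hand":1},{"ax":0,"ay":0,"az":0,"x":0,"y":0,"z":0,"hand":1},{"ax":0,"ay":0,"az":0,"x":0,"y":0,"z":0,"hand":1}]' |sed -n 2,4p
python3 -m inch '[{"ax":0,"ay":0,"az":0,"x":0,"y":1,"z":0,"hand":1},{"ax":0,"ay":0,"az":0,"x":0,"y":0,"z":0,"hand":1},{"ax":0,"ay":0,"az":0,"x":0,"y":0,"z":0,"hand":1}]' |sed -n 2,4p
python3 -m inch '[{"ax":0,"ay":0,"az":0,"x":0,"y":1,"z":0,"hand":1},{"ax":0,"ay":0,"az":0,"x":0,"y":0,"z":0,"hand":1},{"ax":0,"ay":0,"az":0,"x":0,"y":0,"z":0,"hand":1}]' |sed -n 2,4p
python3 -c "
from h import *
go(-150,0,62,-90)"
```

```text
eef_pos: [0.5234, 0.0291, 0.0645]
tcp_rot: [-0.703, 0.075, -0.075, 0.703]
contact_force: [-0.1, 0.4, -1.8]
eef_pos: [0.5235, 0.029, 0.0644]
tcp_rot: [0.703, -0.075, 0.075, -0.703]
contact_force: [-3.9, -0.8, 5.5]
eef_pos: [0.5235, 0.0289, 0.0643]
tcp_rot: [0.703, -0.075, 0.074, -0.703]
contact_force: [-7.7, -1.3, 11.3]
t 20.2 mount [-150.3   -0.5] z 64.3 yaw -90.11 tilt 0.06 F [-7.7 -1.3 11.3] open 0.458 q [-0.14  0.18  2.06 -0.    0.9   0.07]
tool shift mm [-0.5  2.3  0.3] ay -0.002
```

The plate rests on the bed (TCP 39 mm above its underside). I'll ease off and slide inward.

```bash

python3 -m inch '[{"ax":0,"ay":0,"az":0,"x":0,"y":-1.7,"z":0,"hand":1},{"ax":0,"ay":0,"az":0,"x":0,"y":0,"z":6,"hand":1},{"ax":0,"ay":0,"az":0,"x":0,"y":0,"z":8,"hand":1},{"ax":0,"ay":0,"az":0,"x":0,"y":0,"z":8,"hand":1},{"ax":0,"ay":0,"az":0,"x":0,"y":0,"z":0,"hand":1}]' |sed -n 2,4p
python3 -m inch '[{"ax":0,"ay":0,"az":0,"x":0,"y":0,"z":6,"hand":1},{"ax":0,"ay":0,"az":0,"x":0,"y":0,"z":8,"hand":1},{"ax":0,"ay":0,"az":0,"x":0,"y":0,"z":8,"hand":1},{"ax":0,"ay":0,"az":0,"x":0,"y":0,"z":0,"hand":1}]' |sed -n 2,4p
python3 -c "
from h import *
go(-26.5,0,62,-90)"
```

```text
eef_pos: [0.5289, 0.0521, 0.0644]
tcp_rot: [-0.703, 0.074, -0.075, 0.704]
contact_force: [1.7, 1.3, 1.9]
eef_pos: [0.5333, 0.0736, 0.0644]
tcp_rot: [-0.703, 0.074, -0.075, 0.704]
contact_force: [1.1, 0.9, 2.9]
t 20.95 mount [-104.6   -0.7] z 64.4 yaw -90.14 tilt 0.12 F [1.1 0.9 2.9] open 0.456 q [-0.05  0.21  2.03  0.    0.9   0.16]
tool shift mm [-0.9  2.5 78.1] ay -0.002
```

```bash

python3 -m inch '[{"ax":0,"ay":0,"az":0,"x":0,"y":0,"z":6,"hand":1},{"ax":0,"ay":0,"az":0,"x":0,"y":0,"z":7,"hand":1},{"ax":0,"ay":0,"az":0,"x":0,"y":0,"z":7,"hand":1},{"ax":0,"ay":0,"az":0,"x":0,"y":0,"z":0,"hand":1}]' |sed -n 2,4p
python3 -m inch '[{"ax":0,"ay":0,"az":0,"x":0,"y":0,"z":6,"hand":1},{"ax":0,"ay":0,"az":0,"x":0,"y":0,"z":7,"hand":1},{"ax":0,"ay":0,"az":0,"x":0,"y":0,"z":7,"hand":1},{"ax":0,"ay":0,"az":0,"x":0,"y":0,"z":0,"hand":1}]' |sed -n 2,4p
python3 -m inch '[{"ax":0,"ay":0,"az":0,"x":0,"y":0,"z":5,"hand":1},{"ax":0,"ay":0,"az":0,"x":0,"y":0,"z":5,"hand":1},{"ax":0,"ay":0,"az":0,"x":0,"y":0,"z":4,"hand":1},{"ax":0,"ay":0,"az":0,"x":0,"y":0,"z":0,"hand":1}]' |sed -n 2,5p
python3 -c "
from h import *
go(-26.5,0,62,-90)"
```

```text
eef_pos: [0.5373, 0.0926, 0.0644]
tcp_rot: [-0.703, 0.074, -0.075, 0.703]
contact_force: [0.8, -0.7, 3.8]
eef_pos: [0.5414, 0.1118, 0.0644]
tcp_rot: [-0.703, 0.074, -0.075, 0.703]
contact_force: [-0.5, -1.1, 4.2]
eef_pos: [0.5441, 0.1243, 0.0644]
tcp_rot: [0.704, -0.075, 0.075, -0.703]
contact_force: [-1.2, -3.6, 5.4]
opening: 0.456
t 21.95 mount [-52.8  -0.8] z 64.4 yaw -90.12 tilt 0.06 F [-1.2 -3.6  5.4] open 0.456 q [ 0.04  0.25  1.98 -0.    0.91  0.26]
tool shift mm [-0.9  2.4 26.3] ay -0.002
```

```bash

python3 -m inch '[{"ax":0,"ay":0,"az":0,"x":0,"y":0,"z":4,"hand":1},{"ax":0,"ay":0,"az":0,"x":0,"y":0,"z":4,"hand":1},{"ax":0,"ay":0,"az":0,"x":0,"y":0,"z":4,"hand":1},{"ax":0,"ay":0,"az":0,"x":0,"y":0,"z":0,"hand":1}]' |sed -n 2,4p
python3 -m inch '[{"ax":0,"ay":0,"az":0,"x":0,"y":0,"z":4,"hand":1},{"ax":0,"ay":0,"az":0,"x":0,"y":0,"z":4,"hand":1},{"ax":0,"ay":0,"az":0,"x":0,"y":0,"z":2,"hand":1},{"ax":0,"ay":0,"az":0,"x":0,"y":0,"z":0,"hand":1}]' |sed -n 2,4p
python3 -c "
from h import *
go(-26.5,0,62,-90)"
```

```text
eef_pos: [0.5466, 0.1348, 0.0645]
tcp_rot: [0.705, -0.074, 0.074, -0.702]
contact_force: [-1.0, -8.1, 6.5]
eef_pos: [0.5486, 0.1436, 0.0646]
tcp_rot: [0.705, -0.074, 0.074, -0.701]
contact_force: [-2.5, -11.3, 8.2]
t 22.62 mount [-33.   -1.1] z 64.6 yaw -90.05 tilt 0.32 F [ -2.5 -11.3   8.2] open 0.452 q [ 0.08  0.27  1.96 -0.01  0.92  0.29]
tool shift mm [-1.1  2.6  6.5] ay -0.001
```

```bash

python3 -m inch '[{"ax":0,"ay":0,"az":0,"x":0,"y":0,"z":3,"hand":1},{"ax":0,"ay":0,"az":0,"x":0,"y":0,"z":3,"hand":1},{"ax":0,"ay":0,"az":0,"x":0,"y":0,"z":0,"hand":1}]' |sed -n 2,4p
python3 -m inch '[{"ax":0,"ay":0,"az":0,"x":0,"y":0,"z":2,"hand":1},{"ax":0,"ay":0,"az":0,"x":0,"y":0,"z":0,"hand":1}]' |sed -n 2,4p
python3 -m inch '[{"ax":0,"ay":0,"az":0,"x":0,"y":0,"z":2,"hand":1},{"ax":0,"ay":0,"az":0,"x":0,"y":0,"z":0,"hand":1}]' |sed -n 2,4p
python3 -c "
from h import *
go(-26.5,0,62,-90)"
```

```text
eef_pos: [0.5498, 0.1493, 0.0647]
tcp_rot: [0.705, -0.075, 0.074, -0.701]
contact_force: [-3.0, -12.2, 6.9]
eef_pos: [0.5502, 0.1508, 0.0647]
tcp_rot: [0.706, -0.075, 0.074, -0.701]
contact_force: [-3.3, -13.8, 9.5]
eef_pos: [0.5506, 0.1527, 0.0647]
tcp_rot: [0.706, -0.075, 0.074, -0.701]
contact_force: [-3.0, -15.0, 8.8]
t 23.2 mount [-23.6  -1.2] z 64.7 yaw -90.05 tilt 0.39 F [ -3.  -15.    8.8] open 0.456 q [ 0.1   0.28  1.95 -0.01  0.92  0.31]
tool shift mm [-1.2  2.7 -2.8] ay -0.001
```

```bash

python3 -m inch '[{"ax":0,"ay":0,"az":0,"x":0,"y":0,"z":1.5,"hand":1},{"ax":0,"ay":0,"az":0,"x":0,"y":0,"z":0,"hand":1}]' |sed -n 2,4p
python3 -m inch '[{"ax":0,"ay":0,"az":0,"x":0,"y":0,"z":1.5,"hand":1},{"ax":0,"ay":0,"az":0,"x":0,"y":0,"z":0,"hand":1}]' |sed -n 2,4p
python3 -m inch '[{"ax":0,"ay":0,"az":0,"x":0,"y":0,"z":1.5,"hand":1},{"ax":0,"ay":0,"az":0,"x":0,"y":0,"z":0,"hand":1}]' |sed -n 2,4p
python3 -c "
from h import *
go(-26.5,0,62,-90)"
```

```text
eef_pos: [0.5509, 0.1541, 0.0647]
tcp_rot: [0.706, -0.075, 0.074, -0.701]
contact_force: [-3.3, -14.4, 10.0]
eef_pos: [0.5511, 0.1553, 0.0648]
tcp_rot: [0.706, -0.075, 0.074, -0.701]
contact_force: [-3.6, -14.9, 9.2]
eef_pos: [0.5512, 0.1554, 0.065]
tcp_rot: [0.707, -0.075, 0.073, -0.699]
contact_force: [-5.9, -20.7, 11.8]
t 23.7 mount [-20.9  -1.3] z 65.0 yaw -90.0 tilt 0.62 F [ -5.9 -20.7  11.8] open 0.456 q [ 0.1   0.28  1.94 -0.01  0.93  0.32]
tool shift mm [-1.3  3.1 -5.6] ay 0.0
```

The force jumped to 21 N with no further travel, so it is at the rigid stop. I'll ease back and check whether the catch holds.

```bash

python3 -m inch '[{"ax":0,"ay":0,"az":0,"x":0,"y":0,"z":0.7,"hand":1},{"ax":0,"ay":0,"az":0,"x":0,"y":0,"z":0,"hand":1}]' |sed -n 2,4p
python3 -m inch '[{"ax":0,"ay":0,"az":0,"x":0,"y":0,"z":-3,"hand":1},{"ax":0,"ay":0,"az":0,"x":0,"y":0,"z":-2,"hand":1},{"ax":0,"ay":0,"az":0,"x":0,"y":0,"z":0,"hand":1}]' |sed -n 2,4p
python3 -m inch '[{"ax":0,"ay":0,"az":0,"x":0,"y":0,"z":-2,"hand":1},{"ax":0,"ay":0,"az":0,"x":0,"y":0,"z":0,"hand":1}]' |sed -n 2,4p
python3 -m inch '[{"ax":0,"ay":0,"az":0,"x":0,"y":0,"z":-2,"hand":1},{"ax":0,"ay":0,"az":0,"x":0,"y":0,"z":0,"hand":1}]' |sed -n 2,4p
python3 -c "
from h import *
go(-26.5,0,62,-90)"
```

```text
eef_pos: [0.5512, 0.1555, 0.0651]
tcp_rot: [0.707, -0.075, 0.073, -0.699]
contact_force: [-5.7, -21.3, 12.3]
eef_pos: [0.5509, 0.1549, 0.0644]
tcp_rot: [0.704, -0.075, 0.075, -0.703]
contact_force: [-1.1, -6.1, 5.0]
eef_pos: [0.5506, 0.1539, 0.0644]
tcp_rot: [0.703, -0.075, 0.075, -0.703]
contact_force: [-0.6, -3.6, 4.7]
eef_pos: [0.5502, 0.1523, 0.0644]
tcp_rot: [-0.703, 0.075, -0.075, 0.703]
contact_force: [-0.4, -2.5, 5.6]
t 24.45 mount [-24.1  -0.9] z 64.4 yaw -90.17 tilt 0.06 F [-0.4 -2.5  5.6] open 0.449 q [0.09 0.27 1.95 0.   0.92 0.3 ]
tool shift mm [-0.9  2.4 -2.4] ay -0.003
```

```bash

python3 -m inch '[{"ax":0,"ay":0,"az":0,"x":0,"y":0,"z":-1,"hand":1},{"ax":0,"ay":0,"az":0,"x":0,"y":0,"z":0,"hand":1}]' |sed -n 2,4p
python3 -m inch '[{"ax":0,"ay":0,"az":0,"x":0,"y":0,"z":-1,"hand":1},{"ax":0,"ay":0,"az":0,"x":0,"y":0,"z":0,"hand":1}]' |sed -n 2,4p
python3 -m inch '[{"ax":0,"ay":0,"az":0,"x":0,"y":0,"z":-1,"hand":1},{"ax":0,"ay":0,"az":0,"x":0,"y":0,"z":0,"hand":1}]' |sed -n 2,4p
python3 -c "
from h import *
go(-26.5,0,62,-90)"
```

```text
eef_pos: [0.55, 0.1515, 0.0644]
tcp_rot: [-0.703, 0.075, -0.075, 0.703]
contact_force: [-0.3, -1.6, 4.4]
eef_pos: [0.55, 0.1511, 0.0644]
tcp_rot: [-0.702, 0.074, -0.076, 0.704]
contact_force: [1.6, 1.5, 3.8]
eef_pos: [0.5499, 0.151, 0.0644]
tcp_rot: [-0.702, 0.074, -0.076, 0.704]
contact_force: [2.7, 5.5, 3.9]
t 24.95 mount [-25.4  -0.9] z 64.4 yaw -90.2 tilt 0.24 F [2.7 5.5 3.9] open 0.454 q [0.09 0.27 1.95 0.   0.91 0.3 ]
tool shift mm [-0.9  2.4 -1.1] ay -0.003
```

The catch holds: the pull builds to about 6 N while the TCP stays at x ≈ -25.4. I'll relax, open and withdraw upward and outward.

```bash

python3 -m inch '[{"ax":0,"ay":0,"az":0,"x":0,"y":0,"z":1.5,"hand":1},{"ax":0,"ay":0,"az":0,"x":0,"y":0,"z":0,"hand":0},{"ax":0,"ay":0,"az":0,"x":0,"y":0,"z":0,"hand":-1},{"ax":0,"ay":0,"az":0,"x":0,"y":0,"z":0,"hand":-1},{"ax":0,"ay":0,"az":0,"x":0,"y":0,"z":0,"hand":-1}]' |sed -n 2,5p
python3 -m inch '[{"ax":0,"ay":0,"az":0,"x":0,"y":0,"z":0,"hand":-1},{"ax":0,"ay":0,"az":0,"x":0,"y":-15,"z":0,"hand":-1},{"ax":0,"ay":0,"az":0,"x":0,"y":-35,"z":0,"hand":-1},{"ax":0,"ay":0,"az":0,"x":0,"y":-35,"z":-10,"hand":-1},{"ax":0,"ay":0,"az":0,"x":0,"y":-20,"z":-35,"hand":-1}]' |sed -n 2,5p
python3 -m inch '[{"ax":0,"ay":0,"az":0,"x":0,"y":0,"z":-38,"hand":-1},{"ax":0,"ay":0,"az":0,"x":0,"y":0,"z":-38,"hand":-1},{"ax":0,"ay":0,"az":0,"x":0,"y":0,"z":-38,"hand":-1},{"ax":0,"ay":0,"az":0,"x":0,"y":0,"z":-38,"hand":-1},{"ax":0,"ay":0,"az":0,"x":0,"y":0,"z":-20,"hand":-1}]' |sed -n 2,5p
python3 -m inch '[{"ax":0,"ay":0,"az":0,"x":0,"y":0,"z":0,"hand":-1},{"ax":0,"ay":0,"az":0,"x":0,"y":0,"z":0,"hand":-1}]' |sed -n 2,5p
python3 -c "
from h import *
t=cam('top');s=cam('scene')
a=cv2.resize(t['img'][175:275,85:225],None,fx=4,fy=4,interpolation=cv2.INTER_CUBIC)
b=cv2.resize(s['img'][165:265,330:490],None,fx=4,fy=4,interpolation=cv2.INTER_CUBIC)[:, :560]
b=cv2.resize(b,(560,400));im=np.vstack([a,b])[:,:,::-1]
cv2.imwrite('pics/end.png',cv2.resize(im,(420,600),interpolation=cv2.INTER_AREA))
# outer end of plate / body profile on the bed
g=t['img'].astype(np.float32)
for lab,z,y in(('plate',.035,26),('body top',.079,0)):
    P=[np.r_[MR@[x/1e3,y/1e3]+MT,z] for x in range(-76,-50)];uv=proj(t,P).astype(np.float32)
    print(lab,[(x,int(v)) for x,v in zip(range(-76,-50),cv2.remap(g,uv[:,0].reshape(1,-1),uv[:,1].reshape(1,-1),1)[0].mean(1))])
"
```

```text
eef_pos: [0.5483, 0.1507, 0.0628]
tcp_rot: [0.703, -0.076, 0.074, -0.703]
contact_force: [0.0, -0.7, 0.5]
opening: 0.898
eef_pos: [0.5419, 0.1091, 0.173]
tcp_rot: [-0.703, 0.071, -0.075, 0.704]
contact_force: [0.8, -0.3, 0.8]
opening: 0.998
eef_pos: [0.5028, -0.0642, 0.169]
tcp_rot: [0.703, -0.076, 0.075, -0.703]
contact_force: [0.2, 0.2, -0.3]
opening: 1.0
eef_pos: [0.5035, -0.062, 0.1689]
tcp_rot: [-0.703, 0.076, -0.076, 0.703]
contact_force: [-0.2, 0.3, 0.6]
opening: 1.0
plate [(-76, 165), (-75, 165), (-74, 165), (-73, 165), (-72, 165), (-71, 166), (-70, 166), (-69, 167), (-68, 168), (-67, 164), (-66, 147), (-65, 133), (-64, 138), (-63, 146), (-62, 157), (-61, 169), (-60, 172), (-59, 172), (-58, 165), (-57, 153), (-56, 148), (-55, 156), (-54, 162), (-53, 166), (-52, 170), (-51, 171)]
body top [(-76, 159), (-75, 150), (-74, 133), (-73, 119), (-72, 136), (-71, 153), (-70, 163), (-69, 171), (-68, 146), (-67, 114), (-66, 93), (-65, 80), (-64, 80), (-63, 90), (-62, 89), (-61, 69), (-60, 50), (-59, 48), (-58, 47), (-57, 54), (-56, 60), (-55, 62), (-54, 63), (-53, 63), (-52, 63), (-51, 62)]
```

View pics/end.png

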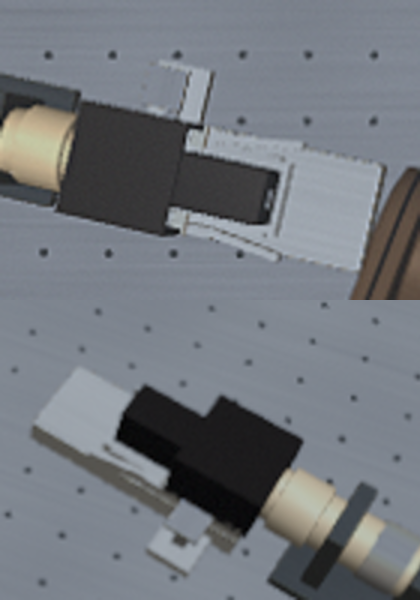

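The end picture shows the lens in the hood with the black body outward, in top view at (230,190). The plate's end line is at x ≈ -65 mm and the body's end at about -61, both as expected at home, and the paddle looks as it did at the start. Handing in.

```bash
python3 -c "
from plant import *
print(get_state()['time'],get_state()['contact_force']);print(sign_off())"
```

```text
26.4667 [ 0.78972811  0.36251578 -0.26087111]
the job is handed in; nothing more can be done
None
```

The camera is turned round and back home in the rail, lens first in the hood. The job was handed in at about 26.5 s of the 72 s; no verdict was reported.

**What I did**
- I pressed the paddle to its stop, and the camera hopped out about 19 mm with the lens still outward.
- I slid it out by its body, regripped it and lifted it off the rail.
- A straight half turn would have put joint 6 past its range. I turned the camera 90°, put it down on the clear table, regripped it with the jaws turned 180°, and turned it the other 90°.
- I slid it along the rail to the rigid stop, which showed as about 21 N with no further travel.

**Last checks**
- **Catch:** easing back, the camera came out about 4.5 mm from the stop, where the home place should be 3.5 mm off it. It then held against an outward pull of about 6 N, so I take it as latched. I had no direct reading of the catch joint; in the pictures the paddle looks as it did at the start.
- **Position:** in the final top view the plate's outer end is at mount x ≈ -65 mm and the body's end at about -61 mm (-60 expected). That puts the camera within about 1–2 mm of home.
- **Robot:** it stands clear of everything, with only noise on the force reading.
- **Bystanders:** nothing was seen touched, but I did not measure their positions again at the end.

**What disagreed**
- My first grip estimate was off: I expected the camera's centre 22 mm ahead of the TCP, but the second regrip measured about 26.5 mm. I used the measured value for the insertion.

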